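# Free a stuck jar cap in a clamping cradle

### The arm

A 7-joint arm with a two-finger parallel gripper is mounted at the origin on a cart in front of the work surface, level with it; the furniture and walls round the work are solid. World frame = base frame: x ahead of the robot, y to its left, z up, the work surface at z = 0. Lengths are in m, angles in rad, forces in N, time in s.
With the tool pointing down it reaches from about 0.425 to 0.875 m from the base axis. Payload 4.7 kg.
Tool frame: the origin (TCP) lies between the finger pads; the fingertips stand 19 mm ahead of it and the grasp point (between the pads) is the TCP (ctrl.tip_extent is the distance from the TCP to the fingertips, in m); z points along the fingers, y is the line along which they close (so a half turn about z gives the same grasp; the last joint's range is limited). The gripper opens to 87 mm and grips with 3 to 60 N. Pads are 19 mm wide; open, the fingers measure 117 mm over their backs; the gripper's body (75 mm by 190 mm) begins 51 mm behind the grasp point.
Start: joints at [-1.186, 0.321, -0.07, 1.45, 0.023, 1.371, -0.057], TCP at [0.236, 0.606, 0.242] pointing down, gripper open.
Joint ranges: [-2.86, 2.86], [-0.3, 2.09], [-1.38, 1.24], [0.06, 2.45], [-1.56, 4.7], [0.09, 2.05], [-2.69, 2.69]. Speed limits (rad/s): [2.57, 2.57, 3.14, 3.14, 3.14, 3.14, 3.14].

### API

Orientations are given as a rotation vector (axis times angle).
In Python, from bench import ctrl gives the robot as it stands.
- The arm moves only by the shell command python3 -m crank 'ROWS' [OPENING] [FORCE]. ROWS is JSON, a list of rows, each an object of numbers: "tx", "ty", "tz": the shift along the tool's x, y, z in mm; "turn": the turn about the tool's z in units of 5 degrees (1.0 is 5 degrees). In form: [{"tx": .., "ty": .., "tz": .., "turn": ..}, ...]. A call has 1 to 5 rows; each row is the pose to reach, as a shift and turn from the pose commanded when the call began, along the tool's axes at that moment; what a row does not reach only later rows make up. A row lasts 1/8 s, in which the tool goes at most 62.5 mm and 10.7 degrees, less where a joint would pass 70% of its speed; a pose out of reach is approached as far as the arm can. A call with a gripper value outside its range is refused whole. OPENING is the finger opening in mm, from 0 to 87, set as the call begins (- or left out, the last holds). The fingers move at their own pace and stop on an object; FORCE is the grip in N (left out, the last holds). Time passes only in rows, so rows that repeat a pose let the fingers close. It gives the time, the measured TCP pose, the force, the opening and the grip force at its end, in the units of the state.
- ctrl.get_state(): the state, without advancing time (a new reading comes with each control period).
- ctrl.get_image(name): name is "side" or "top"; returns (picture, depth): 384x512x3 uint8, red, green, blue; 384x512 float32, m along the optical axis (not along the pixel's ray), 0 where there is no reading.
- ctrl.camera_model(name): a dict with "intrinsics" (3x3 intrinsics, pixels), "origin" and "orientation" of the camera in the world. Camera axes: x right, y down, z forward; pixel columns grow to the right and rows downward; lengths in m; the calibration is good to about 2 mm. A picture is of the moment at which its call begins. camera_model takes no time and is no camera call.
- ctrl.close_job(): hands the job in; it is judged then, once.
Trained networks look in the newest picture that a camera, given by its name, has taken for a name from the list of things; names that differ only in an ending like _2 or _b are one class to them, and where a whole thing is asked for, a point or a joint stands for the part that bears it (a point fixed in the world has none). Each returns a list of dicts, best first, with "confidence" (0 to 1); they miss things now and then, are a little off and sometimes report something else, mostly with a low value. They report only what shows in the picture. A call takes as long as a camera call.
- ctrl.recognise(camera, query): "xyz" ([x, y, z] in m, in world coordinates, good to about 4 mm: the middle of the surface that is visible of it).
- ctrl.mark_of(camera, query): "xyz" ([x, y, z] in m, in world coordinates, good to about 4 mm: a listed point, or the origin of a listed thing).
The state is a dict: "time": time; "joint_positions": joint angles; "qd": joint speeds; "joint_torque": joint torques, N m; "position": TCP position; "tool_rot": TCP orientation; "ft_force": force on the tool from outside, world axes, zero at the start; "torque": the same for the moment, N m; "grip_width": opening from 0.0 (shut) to 1.0 (fully open); "grip_force": force on a finger pad.
Only numpy, scipy, OpenCV 4.12 (cv2) and the standard library are available. Lean on these libraries where they do the work, as an engineer would, in place of code of your own. Each camera call takes 0.05 s, during which the arm holds its last target. There are 200 camera calls.

### The job

The cap of the spice jar in the leaning wooden cradle is stuck. Swing the red-handled toggle clamp over until it locks down on the jar, turn the jar's black cap a good quarter turn anticlockwise while the clamp holds the jar, then swing the clamp fully open again, leaving the jar in the cradle. Don't disturb the other spice jars, the mug or the salt shaker.

Things in the scene. Friction and masses are not known exactly. Their poses are not given: they have to be found in the camera images.
- jar_stand: Fixed one-handed jar opener: a beech baseboard 150 x 170 x 20 mm carrying a bed that leans 35 degrees, with the jar in a V and the toggle clamp beside it. Origin: centre of the board's underside, z up. The jar's top leans towards the stand's +y; the clamp is on its -x side, nearer the robot.
- jar_seat (a point): Where the jar's foot centre belongs, on the ledge of the leaning cradle. Axes: z runs up the jar (35 degrees from vertical), -y points out of the bed, away from the V, -x towards the clamp. The clamp's linkage moves in this frame's x-y plane at z = 52 mm, from z = 36 to 68 mm. Bed and V end at z = 88 mm; the bed's face is at y = +35 mm and the bed reaches from x = -96 to +36 mm.
- jar: Glass spice jar with red-brown powder seen through it, 49 mm across, 124 mm tall with its cap, about 0.2 kg, lying loose in the V. Origin: centre of its foot; z up its axis.
- cap_top (a point): Centre of the top face of the jar's black round cap (49 mm across, 20 mm tall, below this point). z along the jar's axis, outwards.
- jar_cap (a joint): Turn of the cap on the jar, rad: 0 tight, grows anticlockwise seen from above the cap, to 3.14. It turns stiffly (about 0.3 N m), so an unheld jar spins with it.
- clamp_handle (a joint): Bend of the clamp's knee linkage, rad: 0 fully open (arm swung up off the jar, handle laid down towards the robot), 2.05 dead centre, 2.2 locked against its stop past dead centre (handle standing out from the bed). From open to locked the handle itself turns 87 degrees and the arm 60; friction holds it anywhere.
- handle_grip (a point): Middle of the clamp's red round handle, 18 mm thick; the red part is 72 mm long. Its -y axis points along the handle to its free end (30 mm from here), its z axis is parallel to the jar_seat z axis. Closing turns the handle anticlockwise about that z. A few newtons move it.
- swing_centre (a point): Fixed point on the cradle, same axes as jar_seat, round which handle_grip swings in an arc of 85 mm radius (good to 1 mm) in the jar_seat x-y plane.
- clamp_foot: Rubber foot, 20 mm across, under the end of the clamp's arm, spring loaded; origin: centre of its pressing face; it presses the middle of the jar into the V when locked, along the jar_seat +y.
- curry_jar: Bystander: spice jar with yellow content and black cap, 49 mm across, 124 mm tall; origin: centre of its foot.
- turmeric_jar: Bystander: spice jar with orange content and black cap, 49 mm across, 124 mm tall; origin: centre of its foot.
- mug: Bystander: cream mug with yellow stripes, 86 x 120 x 101 mm; origin under its middle.
- salt: Bystander: salt shaker, 44 mm across, 90 mm tall; origin: centre of its foot.

How it is judged:
By the outcome, as a careful person would: the job done as asked, in the order asked, and still so for the second after the job is handed in, with the robot touching nothing.
It also fails if it takes over 66 s, if anything falls off the work surface, if the arm or the gripper's body presses on something with over 40 N, if the wrist force passes 120 N, or if a joint passes its speed limit or range.

## Working session

There is one attempt and no reset: what is moved stays moved. The work goes in short steps, Python scripts to look and compute and a shell command to move; the robot and the scene stay as the last step left them, time stands still between calls to the robot, and variables do not carry over. Pictures are saved under pics/ and viewed, at most 10 in all, crops included, and the job is handed in when it is done.

```bash
ls; mkdir -p pics; python3 - <<'E'
from bench import ctrl
import cv2,numpy as np
np.set_printoptions(precision=4,suppress=True)
ims=[]
for n in("side","top"):
    p,d=ctrl.get_image(n); ims.append(p[:,:,::-1]); cv2.imwrite(f"pics/{n}0.png",p[:,:,::-1])
    m=ctrl.camera_model(n); print(n,m)
    for q in["jar_seat","cap_top","handle_grip","swing_centre","clamp_foot","jar","jar_stand","curry_jar","turmeric_jar","mug","salt"]:
        print(q,[(np.round(r["xyz"],4),round(r["confidence"],2)) for r in ctrl.mark_of(n,q)[:2]])
s=ctrl.get_state();print(s)
E
```

```text
pics
side {'intrinsics': array([[426.317 ,   0.    , 254.5975],
       [  0.    , 426.317 , 191.9245],
       [  0.    ,   0.    ,   1.    ]]), 'origin': array([0.622 , 0.3649, 0.9765]), 'orientation': array([-0.0447, -2.9926,  0.8763])}
jar_seat [(array([ 0.5736, -0.1007,  0.0526]), 0.61)]
cap_top [(array([ 0.567 , -0.0308,  0.1588]), 0.9), (array([ 0.5704, -0.1313,  0.1433]), 0.48)]
handle_grip [(array([ 0.4298, -0.129 ,  0.1233]), 0.62)]
swing_centre [(array([ 0.5119, -0.1166,  0.116 ]), 0.82)]
clamp_foot [(array([ 0.5704, -0.1307,  0.1417]), 0.51)]
jar [(array([ 0.5754, -0.0988,  0.0542]), 0.93), (array([ 0.4975, -0.3732,  0.0024]), 0.6)]
jar_stand [(array([ 0.5314, -0.0746, -0.0009]), 0.6)]
curry_jar [(array([ 0.5875, -0.3839,  0.    ]), 0.84)]
turmeric_jar []
mug []
salt []
top {'intrinsics': array([[498.0336,   0.    , 262.9674],
       [  0.    , 498.0336, 185.2645],
       [  0.    ,   0.    ,   1.    ]]), 'origin': array([ 0.4149, -0.1574,  1.3175]), 'orientation': array([-2.1785,  2.1153, -0.1489])}
jar_seat [(array([ 0.5752, -0.0993,  0.0512]), 0.56), (array([ 0.517 , -0.
[... 514 characters left out ...]
 0.4987, -0.3689,  0.0011]), 0.75)]
mug [(array([ 0.6967, -0.1195,  0.0022]), 0.77), (array([ 0.5692, -0.129 ,  0.1359]), 0.57)]
salt [(array([ 0.7118,  0.0399, -0.0007]), 0.78)]
{'time': 1.2, 'joint_positions': array([-1.1859,  0.321 , -0.0701,  1.4505,  0.0226,  1.3708, -0.0569]), 'qd': array([ 0.0012, -0.0002,  0.0009,  0.0006, -0.0003, -0.0021, -0.0002]), 'joint_torque': array([ -0.0004, -49.1101,  -0.4028, -31.2773,  -0.0637,   0.0335,
         0.    ]), 'position': array([0.2356, 0.6058, 0.2416]), 'tool_rot': array([0.5792, 3.0877, 0.0002]), 'ft_force': array([-0.5242,  0.2553, -0.8784]), 'torque': array([-0.0359,  0.0043,  0.0127]), 'grip_force': 0.0, 'grip_width': 0.9993928552446808}
```

```bash
python3 - <<'E'
import cv2,numpy as np
a=cv2.imread("pics/side0.png");b=cv2.imread("pics/top0.png")
cv2.imwrite("pics/s1.png",cv2.resize(a,(800,600),interpolation=cv2.INTER_CUBIC))
cv2.imwrite("pics/t1.png",cv2.resize(b,(800,600),interpolation=cv2.INTER_CUBIC))
E
```

```text
(no output)
```

View pics/s1.png

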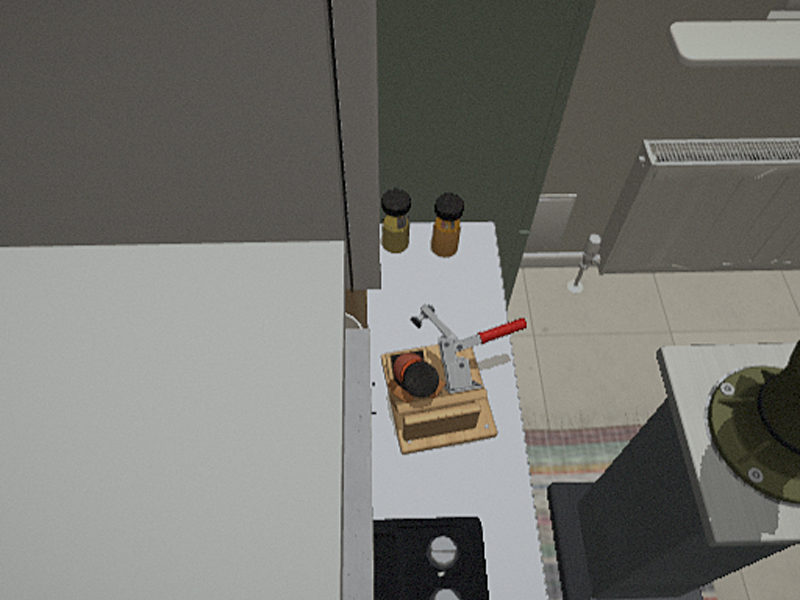

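View pics/t1.png

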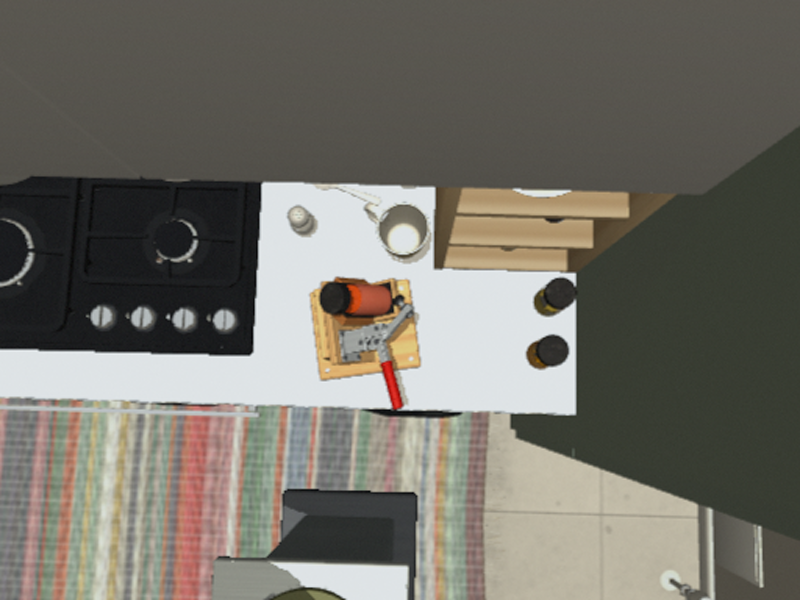

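The side view shows the stand at about (435,390), the red handle at (480–525, 338–323), the black cap at (420,378) and two bystander jars at (396,220) and (447,225). In the top view the cap is at (336,298), the handle runs (388,365)–(397,408), the mug is at (404,232) and the salt at (300,218). Next I fit the handle axis, the jar axis, the stand yaw and the overhead furniture from depth.

```bash
cat > h.py <<'E'
import numpy as np,cv2,sys
from scipy.spatial.transform import Rotation as R
from bench import ctrl
np.set_printoptions(precision=4,suppress=True)
def cloud(n):
    p,d=ctrl.get_image(n);m=ctrl.camera_model(n);K=m["intrinsics"]
    v,u=np.mgrid[:384,:512];c=np.stack([(u-K[0,2])/K[0,0]*d,(v-K[1,2])/K[1,1]*d,d],-1)
    X=c@R.from_rotvec(m["orientation"]).as_matrix().T+m["origin"];X[d==0]=np.nan
    return p,X
def red(p):
    h=cv2.cvtColor(p,cv2.COLOR_RGB2HSV);return ((h[...,0]<5)|(h[...,0]>175))&(h[...,1]>200)&(h[...,2]>100)
def go(x,y,z,yaw,s=None):
    "yaw = deg of tool y axis in world, mod 180"
    s=s or ctrl.get_state();M=R.from_rotvec(s["tool_rot"]).as_matrix()
    d=M.T@(np.array([x,y,z])-s["position"])*1000
    cur=np.degrees(np.arctan2(M[1,1],M[0,1]));t=(yaw-cur+90)%180-90
    return "tx %.1f ty %.1f tz %.1f turn %.2f (=%.1fdeg)"%(*d,-t/5,-t)
def st():
    s=ctrl.get_state();M=R.from_rotvec(s["tool_rot"]).as_matrix()
    print("t",s["time"],"p",s["position"],"yaw",round(np.degrees(np.arctan2(M[1,1],M[0,1])),1),"tilt",M[:,2],"F",s["ft_force"],"q",s["joint_positions"],"w",s["grip_width"]*87,"gf",s["grip_force"]);return s
E
python3 - <<'E'
from h import *
for n in("side","top"):
    p,X=cloud(n);P=X.reshape(-1,3);ok=~np.isnan(P[:,0])
    r=red(p).ravel()&ok&(P[:,2]>.06)&(P[:,0]<.56)&(P[:,0]>.35)&(abs(P[:,1]+.15)<.1)
    Q=P[r];c=np.median(Q,0);_,S,V=np.linalg.svd(Q-c);print(n,r.sum(),"handle c",c,"dir",V[0],"ext",np.percentile((Q-c)@V[0],[2,98]))
    # board top z~.02
    b=ok&(abs(P[:,2]-.02)<.006)&(abs(P[:,0]-.53)<.14)&(abs(P[:,1]+.075)<.14)
    rc=cv2.minAreaRect((P[b][:,:2]*1000).astype(np.float32));print("board",b.sum(),rc)
    # overhead
    print("max z by x bin, y in -.5..3:")
    for x in np.arange(.2,1.0,.05):
        k=ok&(P[:,0]>x)&(P[:,0]<x+.05)&(P[:,1]>-.5)&(P[:,1]<.45)&(P[:,2]>.25)
        if k.sum()>5: print(round(x,2),k.sum(),P[k].min(0),P[k].max(0))
s=st();print(go(.45,.3,.25,90,s),go(.432,-.128,.22,90,s))
E
```

```text
side 100 handle c [ 0.438  -0.1234  0.127 ] dir [ 0.9471  0.3076 -0.0911] ext [-0.0344  0.0352]
board 1156 ((543.0166015625, -102.55369567871094), (161.53616333007812, 228.33645629882812), 9.618102073669434)
max z by x bin, y in -.5..3:
0.3 794 [ 0.3244 -0.4423  0.2504] [ 0.35   -0.4325  0.4532]
0.35 1666 [ 0.35   -0.4404  0.25  ] [ 0.4    -0.4302  0.4539]
0.4 1688 [ 0.4    -0.4401  0.2502] [ 0.45   -0.4305  0.4559]
0.45 1692 [ 0.45   -0.4401  0.25  ] [ 0.5    -0.431   0.4547]
0.5 1702 [ 0.5    -0.4402  0.2503] [ 0.55   -0.4315  0.4554]
0.55 1707 [ 0.55   -0.4404  0.25  ] [ 0.599  -0.4302  0.4545]
0.6 13706 [ 0.6007 -0.4401  0.2501] [0.65   0.3187 0.8221]
0.65 25820 [ 0.65  -0.186  0.61 ] [0.7    0.3184 0.8228]
0.7 26077 [0.7    0.1249 0.6682] [0.75   0.3167 0.8234]
0.75 22197 [0.75   0.1246 0.668 ] [0.8    0.3152 0.8235]
0.8 4218 [0.8    0.1249 0.6687] [0.8361 0.2545 0.7457]
top 174 handle c [ 0.4375 -0.1259  0.1261] dir [-0.9535 -0.2926  0.0723] ext [-0.0338  0.0342]
board 1191 ((555.99169921875, -107.74122619628906), (188.651611328125, 245.98130798339844), 9.677839279174805)
max z by x bin, y in -.5..3:
0.3 2100 [ 0.3237 -0.4404  0.251 ] [ 0.35   -0.4318  0.7497]
0.35 4104 [ 0.35   -0.4359  0.2501] [ 0.4    -0.4321  0.7545]
0.4 4054 [ 0.4    -0.436   0.2509] [ 0.45   -0.4321  0.7576]
0.45 4007 [ 0.45   -0.4357  0.2506] [ 0.5    -0.4323  0.7622]
0.5 3982 [ 0.5    -0.4359  0.2502] [ 0.55   -0.4324  0.7661]
0.55 3928 [ 0.55   -0.4359  0.2504] [ 0.6    -0.4324  0.7713]
0.6 63129 [ 0.6001 -0.4358  0.2503] [0.65   0.2439 0.9523]
0.65 1465 [ 0.65   -0.4141  0.2504] [ 0.698  -0.1852  0.473 ]
t 1.3 p [0.2356 0.6058 0.2416] yaw 68.8 tilt [ 0.      0.0001 -1.    ] F [ 0.2767  0.5594 -0.2358] q [-1.1859  0.321  -0.0701  1.4505  0.0226  1.3708 -0.0569] w 87.43058045052331 gf 0.0
tx -310.7 ty -207.3 tz -8.4 turn -4.25 (=-21.2deg) tx -449.0 ty -612.8 tz 21.5 turn -4.25 (=-21.2deg)
```

```bash
python3 - <<'E'
from h import *
from collections import defaultdict
A=defaultdict(list);near=dict(jar=(.576,-.1,.053),jar_seat=(.575,-.1,.052),cap_top=(.566,-.031,.158),handle_grip=(.432,-.1285,.1225),swing_centre=(.516,-.114,.119),clamp_foot=(.569,-.1295,.138))
for k in range(3):
  for n in("side","top"):
    ctrl.get_image(n)
    for q in near:
        for r in ctrl.mark_of(n,q):
            if np.linalg.norm(np.array(r["xyz"])-near[q])<.02: A[q].append(r["xyz"]);break
m={q:np.mean(A[q],0) for q in A}
for q in m: print(q,len(A[q]),m[q],np.std(A[q],0))
j=(m["jar"]+m["jar_seat"])/2;a=m["cap_top"]-j;print("len",np.linalg.norm(a),"lean",np.degrees(np.arctan2(np.hypot(*a[:2]),a[2])),"psi",np.degrees(np.arctan2(-a[0],a[1])))
for psi in(6,8,10):
    S=(R.from_euler('z',psi,True)*R.from_euler('x',-35,True)).as_matrix()
    print(psi,{q:S.T@(m[q]-m["jar_seat"])*1000 for q in m}, "hdir",S.T@np.array([-.9503,-.300,.0816]))
E
```

```text
jar 6 [ 0.5777 -0.0996  0.0549] [0.0013 0.0011 0.0011]
jar_seat 6 [ 0.5751 -0.101   0.0529] [0.0022 0.0011 0.0024]
cap_top 6 [ 0.5666 -0.0302  0.1573] [0.0009 0.001  0.0019]
handle_grip 6 [ 0.4299 -0.1284  0.1226] [0.0022 0.0007 0.0009]
swing_centre 5 [ 0.5152 -0.1134  0.1199] [0.0057 0.003  0.0033]
clamp_foot 6 [ 0.5709 -0.1301  0.1384] [0.0016 0.0012 0.0025]
len 0.12528338599174096 lean 34.39839144288384 psi 7.986045133918941
6 {'jar': array([ 2.8001, -0.2118,  2.2729]), 'jar_seat': array([0., 0., 0.]), 'cap_top': array([ -1.0528,  -1.4562, 126.3885]), 'handle_grip': array([-147.2242,  -49.9124,   50.139 ]), 'swing_centre': array([-60.8425, -43.4422,  51.3245]), 'clamp_foot': array([ -7.2022, -72.4084,  53.716 ])} hdir [-0.9765 -0.2098 -0.0473]
8 {'jar': array([ 2.8379, -0.2924,  2.2164]), 'jar_seat': array([0., 0., 0.]), 'cap_top': array([  1.4362,  -1.4617, 126.3847]), 'handle_grip': array([-147.5577,  -45.6975,   53.0903]), 'swing_centre': array([-61.02  , -41.6998,  52.5446]), 'clamp_foot': array([ -8.1926, -72.1883,  53.8701])} hdir [-0.9828 -0.1818 -0.0277]
10 {'jar': array([ 2.8722, -0.3741,  2.1593]), 'jar_seat': array([0., 0., 0.]), 'cap_top': array([  3.9234,  -1.5383, 126.331 ]), 'handle_grip': array([-147.7115,  -41.4756,   56.0464]), 'swing_centre': array([-61.1231, -39.9533,  53.7675]), 'clamp_foot': array([ -9.1729, -71.94  ,  54.044 ])} hdir [-0.988  -0.1536 -0.008 ]
```

```bash
python3 -m crank '[{"tx":-60,"ty":-15,"turn":-1},{"tx":-110,"ty":-50,"turn":-2},{"tx":-160,"ty":-95,"turn":-3},{"tx":-215,"ty":-125,"turn":-4},{"tx":-260,"ty":-165,"turn":-4.25}]' 45 10
```

```text
$[0]: bad value
```

```bash
python3 -m crank '[{"tx":-60,"ty":-15,"tz":0,"turn":-1},{"tx":-110,"ty":-50,"tz":0,"turn":-2},{"tx":-160,"ty":-95,"tz":0,"turn":-3},{"tx":-215,"ty":-125,"tz":0,"turn":-4},{"tx":-260,"ty":-165,"tz":0,"turn":-4.2}]' 45 10; python3 -c "
from h import *
s=st();print(go(.45,.1,.24,90,s));print(go(.431,-.128,.20,98,s))"
```

```text
time: 4.03
position: [0.4184, 0.3582, 0.2419]
tool_rot: [0.006, 3.141, 0.001]
ft_force: [0.8, 0.5, -0.6]
grip_width: 0.549
grip_force: 0.0
t 4.025 p [0.4184 0.3582 0.2419] yaw 89.8 tilt [ 0.001   0.0007 -1.    ] F [ 0.8417  0.4963 -0.6052] q [-0.8133  0.1089  0.0616  1.7043 -0.0067  1.3274  0.8167] w 47.78371570425527 gf 0.0
tx -32.5 ty -258.1 tz 1.7 turn -0.04 (=-0.2deg)
tx -14.3 ty -486.2 tz 41.5 turn -1.64 (=-8.2deg)
```

```bash
python3 -m crank '[{"tx":-10,"ty":-50,"tz":0,"turn":2},{"tx":-20,"ty":-100,"tz":0,"turn":4},{"tx":-30,"ty":-155,"tz":0,"turn":6},{"tx":-32,"ty":-205,"tz":0,"turn":8},{"tx":-32,"ty":-260,"tz":0,"turn":10}]' ; python3 -c "
from h import *
s=st();print(go(.45,-.06,.24,0,s));print(go(.431,-.128,.22,-72.5,s))"
```

```text
time: 4.65
position: [0.448, 0.0983, 0.2418]
tool_rot: [1.341, 2.84, 0.001]
ft_force: [1.9, -0.1, 1.3]
grip_width: 0.519
grip_force: 0.0
t 4.65 p [0.448  0.0983 0.2418] yaw 39.4 tilt [ 0.001   0.0005 -1.    ] F [ 1.9133 -0.0626  1.3155] q [-0.5802 -0.102   0.2876  1.9108  0.0295  1.3276  0.3873] w 45.11951657118941 gf 0.0
tx -123.6 ty -99.0 tz 1.8 turn 7.89 (=39.4deg)
tx -164.0 ty -156.9 tz 21.7 turn -13.61 (=-68.1deg)
```

```bash
python3 -m crank '[{"tx":-25,"ty":-20,"tz":0,"turn":2.1},{"tx":-50,"ty":-40,"tz":0,"turn":4.2},{"tx":-75,"ty":-60,"tz":0,"turn":6.3},{"tx":-100,"ty":-80,"tz":0,"turn":8.4},{"tx":-125,"ty":-100,"tz":0,"turn":10.5}]' ; python3 -c "
from h import *
s=st();print(go(.431,-.128,.20,-72.5,s))"
```

```text
time: 5.28
position: [0.4509, -0.0613, 0.2418]
tool_rot: [2.46, 1.954, 0.001]
ft_force: [-0.0, -1.1, 0.6]
grip_width: 0.513
grip_force: 0.0
t 5.275 p [ 0.4509 -0.0613  0.2418] yaw -13.1 tilt [ 0.0008  0.0004 -1.    ] F [-0.0224 -1.1379  0.5581] q [-0.3797 -0.1222  0.4245  1.9221  0.0513  1.3304 -0.1986] w 44.668176890388956 gf 0.0
tx -69.5 ty -4.3 tz 41.8 turn 11.88 (=59.4deg)
```

```bash
python3 -m crank '[{"tx":-18,"ty":-1,"tz":10,"turn":2.1},{"tx":-36,"ty":-2,"tz":20,"turn":4.2},{"tx":-54,"ty":-3,"tz":30,"turn":6.3},{"tx":-69.5,"ty":-4.3,"tz":35,"turn":8.4},{"tx":-69.5,"ty":-4.3,"tz":41.8,"turn":10.5}]' ; python3 -m crank '[{"tx":0,"ty":0,"tz":0,"turn":1.4},{"tx":0,"ty":0,"tz":0,"turn":1.4}]'; python3 - <<'E'
from h import *
s=st();print(go(.431,-.128,.122,-72.5,s))
S=(R.from_euler('z',8,True)*R.from_euler('x',-35,True)).as_matrix();O=np.array([.5758,-.1005,.053])
for n in ("side","top"):
    p,X=cloud(n);P=X.reshape(-1,3);ok=~np.isnan(P[:,0])
    r=red(p).ravel()&ok&(P[:,2]>.06)&(P[:,0]<.56)&(P[:,0]>.35)&(abs(P[:,1]+.15)<.1);print(n,r.sum(),np.median(P[r],0))
    cv2.imwrite(f"pics/{n}2.png",p[:,:,::-1])
for b in range(3,95,10):
    a=np.radians(b);g=S@np.array([-61.5-85*np.cos(a),-43-85*np.sin(a),52])/1000+O
    h=S@[-np.cos(a+.13),-np.sin(a+.13),0];y=np.degrees(np.arctan2(h[1],h[0]))%360
    print(b,g,"tool yaw",y-270,"elev",np.degrees(np.arcsin(h[2])))
E
```

```text
time: 5.9
position: [0.4311, -0.1284, 0.1999]
tool_rot: [3.071, 0.66, 0.001]
ft_force: [0.4, 0.8, -0.1]
grip_width: 0.516
grip_force: 0.0
time: 6.15
position: [0.4314, -0.1271, 0.1999]
tool_rot: [-3.104, -0.487, -0.001]
ft_force: [0.1, -0.4, 0.0]
grip_width: 0.524
grip_force: 0.0
t 6.15 p [ 0.4314 -0.1271  0.1999] yaw -72.2 tilt [ 0.0004  0.0001 -1.    ] F [ 0.0964 -0.388   0.0443] q [-0.2479 -0.1063  0.4503  1.9935  0.0486  1.2439 -1.0752] w 45.5517960267815 gf 0.0
tx -0.7 ty 0.7 tz 77.9 turn 0.07 (=0.3deg)
side 79 [ 0.4451 -0.1218  0.1263]
top 0 [nan nan nan]
3 [ 0.4321 -0.1298  0.1228] tool yaw -73.4099203606647 elev 5.9706245026537
13 [ 0.4358 -0.1414  0.1312] tool yaw -65.01582601793214 elev 11.559605684732583
23 [ 0.442  -0.1522  0.1393] tool yaw -56.28801027507373 elev 16.897909912595352
33 [ 0.4503 -0.1619  0.1468] tool yaw -47.07154149172092 elev 21.84614766253657
43 [ 0.4607 -0.1701  0.1535] tool yaw -37.23324040036243 elev 26.247991862668275
53 [ 0.4727 -0.1766  0.1592] tool yaw -26.688335086505504 elev 29.93129761307906
63 [ 0.4861 -0.1812  0.1637] tool yaw -15.438439445889202 elev 32.7179868856073
73 [ 0.5003 -0.1838  0.1669] tool yaw -3.608045158231846 elev 34.44568839578338
83 [ 0.515  -0.1843  0.1687] tool yaw 8.54745251519654 elev 34.99877114873342
93 [ 0.5297 -0.1826  0.1689] tool yaw 20.68700026195188 elev 34.337434135235874
  return _methods._mean(a, axis=axis, dtype=dtype,
  ret = um.true_divide(
```

```bash
python3 -m crank '[{"tx":-0.5,"ty":0.7,"tz":25,"turn":0},{"tx":-0.5,"ty":0.7,"tz":52,"turn":0},{"tx":-0.5,"ty":0.7,"tz":77,"turn":0},{"tx":-0.5,"ty":0.7,"tz":77,"turn":0}]'; python3 -m crank '[{"tx":0,"ty":0,"tz":0,"turn":0},{"tx":0,"ty":0,"tz":0,"turn":0},{"tx":0,"ty":0,"tz":0,"turn":0},{"tx":0,"ty":0,"tz":0,"turn":0}]' 8 8;python3 -m crank '[{"tx":0,"ty":0,"tz":0,"turn":0},{"tx":0,"ty":0,"tz":0,"turn":0}]'; python3 - <<'E'
from h import *
s=st()
for g in [(.4358,-.1414,.1312,-65),(.4420,-.1522,.1393,-56.3),(.4503,-.1619,.1468,-47.1),(.4607,-.1701,.1535,-37.2),(.4727,-.1766,.1592,-26.7)]: print(go(*g,s))
E
```

```text
time: 6.75
position: [0.4297, -0.1275, 0.1214]
tool_rot: [-3.103, -0.487, 0.006]
ft_force: [0.4, 0.3, 0.8]
grip_width: 0.515
grip_force: 0.0
time: 7.25
position: [0.4316, -0.128, 0.1232]
tool_rot: [3.104, 0.485, 0.002]
ft_force: [0.6, -0.6, 0.6]
grip_width: 0.201
grip_force: 8.0
time: 7.5
position: [0.4315, -0.128, 0.1231]
tool_rot: [3.104, 0.485, 0.001]
ft_force: [0.4, -0.1, 1.6]
grip_width: 0.197
grip_force: 8.0
t 7.5 p [ 0.4315 -0.128   0.1231] yaw -72.2 tilt [ 0.001  -0.0002 -1.    ] F [ 0.4401 -0.1052  1.5854] q [-0.2416 -0.0223  0.4699  2.0869  0.0114  1.0735 -1.0382] w 17.112483651625897 gf 7.998701333999634
tx -0.0 ty 14.0 tz -8.1 turn -1.45 (=-7.2deg)
tx 2.6 ty 26.2 tz -16.2 turn -3.19 (=-15.9deg)
tx 7.6 ty 38.0 tz -23.7 turn -5.03 (=-25.1deg)
tx 15.0 ty 49.0 tz -30.4 turn -7.01 (=-35.0deg)
tx 24.4 ty 58.8 tz -36.1 turn -9.11 (=-45.5deg)
```

```bash
python3 -m crank '[{"tx":-0.5,"ty":13,"tz":-8,"turn":-1.45},{"tx":2,"ty":25.2,"tz":-16.2,"turn":-3.2},{"tx":7,"ty":37,"tz":-23.7,"turn":-5},{"tx":14.5,"ty":48,"tz":-30.4,"turn":-7},{"tx":24,"ty":58,"tz":-36,"turn":-9.1}]'; python3 - <<'E'
from h import *
s=st()
for g in [(.4861,-.1812,.1637,-15.4),(.5003,-.1838,.1669,-3.6),(.5150,-.1843,.1687,8.5),(.5297,-.1826,.1689,20.7)]: print(go(*g,s))
for n in("side","top"):
    p,X=cloud(n);print(n,[(r["xyz"],round(r["confidence"],2)) for r in ctrl.mark_of(n,"handle_grip")[:2]])
    if n=="side":cv2.imwrite("pics/s3.png",cv2.resize(p[170:300,210:360,::-1],None,fx=4,fy=4))
E
```

```text
time: 8.12
position: [0.4706, -0.1761, 0.1588]
tool_rot: [-2.669, -1.653, 0.003]
ft_force: [-3.1, -0.5, 3.2]
grip_width: 0.212
grip_force: 8.0
t 8.125 p [ 0.4706 -0.1761  0.1588] yaw -26.5 tilt [-0.003   0.0008 -1.    ] F [-3.1412 -0.4506  3.1958] q [-0.1936  0.0656  0.5206  1.9318 -0.0354  1.1562 -0.1213] w 18.474289360992653 gf 7.990986965596676
tx 2.4 ty 16.1 tz -4.9 turn -2.21 (=-11.1deg)
tx 6.4 ty 30.0 tz -8.2 turn -4.57 (=-22.9deg)
tx 12.5 ty 43.4 tz -10.0 turn -6.99 (=-35.0deg)
tx 20.5 ty 55.8 tz -10.3 turn -9.43 (=-47.2deg)
side [([0.4678, -0.1739, 0.1586], 0.68)]
top []
```

View pics/s3.png

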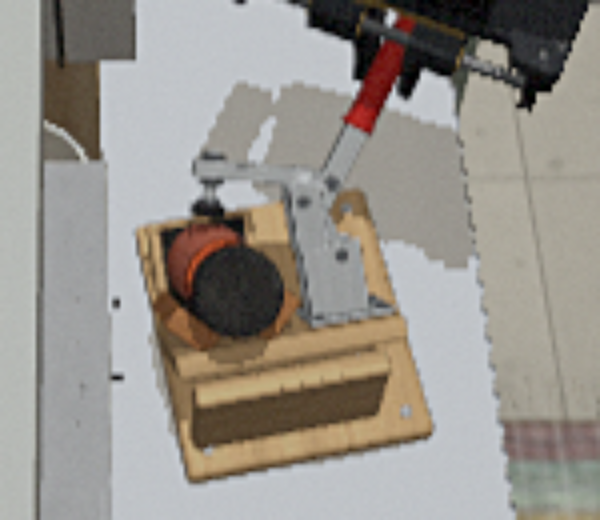

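The fingers hold the red handle (around (385,75) in the crop), and the arm is already down with the rubber foot at (207,207), just off the jar. I'll carry on to the lock.

```bash
python3 -m crank '[{"tx":1,"ty":8,"tz":-2.5,"turn":-1.1},{"tx":2.2,"ty":16,"tz":-4.8,"turn":-2.2},{"tx":6,"ty":30,"tz":-8,"turn":-4.3},{"tx":12,"ty":43.4,"tz":-10,"turn":-6.4},{"tx":20,"ty":56,"tz":-10.3,"turn":-8.5}]'; python3 - <<'E'
from h import *
s=st()
for g in [(.5297,-.1826,.1689,20.7),(.534,-.1817,.1687,24)]: print(go(*g,s))
for n in("side","top"):
    p,X=cloud(n);print(n,[(r["xyz"],round(r["confidence"],2)) for r in ctrl.mark_of(n,"handle_grip")[:2]],[(r["xyz"],round(r["confidence"],2)) for r in ctrl.mark_of(n,"clamp_foot")[:2]])
    if n=="side":cv2.imwrite("pics/s4.png",cv2.resize(p[170:300,210:360,::-1],None,fx=4,fy=4))
E
```

```text
time: 8.95
position: [0.5287, -0.1824, 0.1682]
tool_rot: [-1.891, -2.502, 0.002]
ft_force: [-11.3, -0.1, 5.7]
grip_width: 0.195
grip_force: 8.0
t 8.95 p [ 0.5287 -0.1824  0.1682] yaw 15.8 tilt [-0.0049  0.0019 -1.    ] F [-11.2679  -0.1184   5.6712] q [-0.137   0.1891  0.4733  1.787  -0.0926  1.1926  0.6404] w 16.94263058415827 gf 8.007674070540816
tx -0.5 ty 0.9 tz -0.7 turn -0.97 (=-4.9deg)
tx -0.8 ty 5.3 tz -0.5 turn -1.63 (=-8.2deg)
side [([0.5281, -0.1803, 0.1713], 0.77)] [([0.5777, -0.0922, 0.1134], 0.59)]
top [] [([0.4985, -0.3666, -0.0025], 0.5), ([0.5771, -0.0902, 0.1104], 0.49)]
```

View pics/s4.png

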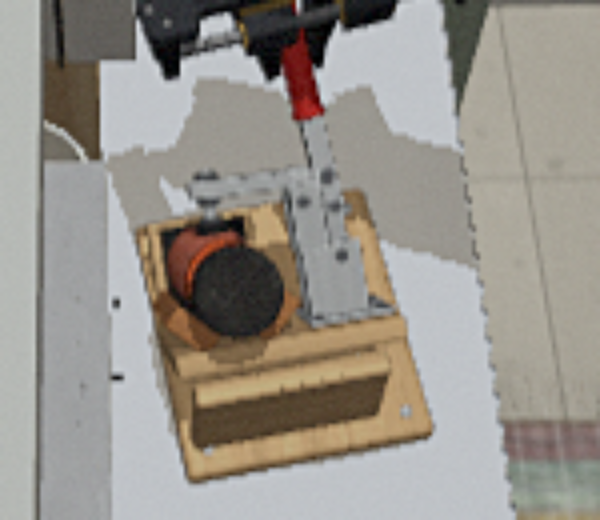

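The handle at (303,75) stands nearly straight out of the bed and the foot is on the jar. The wrist reads 11 N, so the knee is near dead centre or its stop. I'll push on in small steps and watch the force.

```bash
python3 -m crank '[{"tx":0,"ty":2.5,"tz":0,"turn":-0.5},{"tx":-0.5,"ty":5,"tz":0,"turn":-1}]' - 20;  python3 -m crank '[{"tx":0,"ty":2.5,"tz":0.2,"turn":-0.4},{"tx":0.3,"ty":5,"tz":0.5,"turn":-0.7}]'; python3 -c "
from h import *
st()"
```

```text
time: 9.5
position: [0.5298, -0.1823, 0.1676]
tool_rot: [-1.785, -2.571, 0.008]
ft_force: [-16.0, 0.5, 7.7]
grip_width: 0.196
grip_force: 20.1
time: 9.75
position: [0.5311, -0.1819, 0.1669]
tool_rot: [-1.706, -2.618, 0.014]
ft_force: [-24.1, -2.0, 14.2]
grip_width: 0.204
grip_force: 19.7
t 9.75 p [ 0.5311 -0.1819  0.1669] yaw 23.8 tilt [-0.0189  0.0017 -0.9998] F [-24.0558  -1.9723  14.1602] q [-0.1246  0.2045  0.4585  1.772  -0.0916  1.2056  0.7757] w 17.74795995073718 gf 19.666299372911453
```

```bash
python3 -m crank '[{"tx":0,"ty":-4,"tz":0,"turn":0},{"tx":0,"ty":-6,"tz":0,"turn":0},{"tx":0,"ty":-6,"tz":0,"turn":0},{"tx":0,"ty":-6,"tz":0,"turn":0}]' 40 ; python3 -m crank '[{"tx":0,"ty":0,"tz":-40,"turn":0},{"tx":0,"ty":0,"tz":-90,"turn":0}]' 75; python3 - <<'E'
from h import *
s=st()
from collections import defaultdict
for k in range(2):
  for n in("side","top"):
    p,X=cloud(n)
    if k==0: cv2.imwrite(f"pics/{n}5.png",cv2.resize(p[150:300,200:360,::-1],None,fx=4,fy=4) if n=="side" else cv2.resize(p[150:290,170:330,::-1],None,fx=4,fy=4))
    for q in("handle_grip","cap_top","clamp_foot","jar"):print(n,q,[(r["xyz"],round(r["confidence"],2)) for r in ctrl.mark_of(n,q)[:2]])
E
```

```text
time: 10.25
position: [0.5352, -0.1822, 0.1686]
tool_rot: [1.705, 2.638, 0.001]
ft_force: [0.0, -0.4, 0.3]
grip_width: 0.452
grip_force: 0.0
time: 10.5
position: [0.5344, -0.1821, 0.2586]
tool_rot: [-1.705, -2.637, 0.001]
ft_force: [1.3, -0.4, 0.6]
grip_width: 0.607
grip_force: 0.0
t 10.5 p [ 0.5344 -0.1821  0.2586] yaw 24.2 tilt [-0.0021  0.0002 -1.    ] F [ 1.3348 -0.3554  0.6268] q [-0.1373  0.1346  0.4631  1.6576 -0.0608  1.3659  0.7577] w 52.83100688881562 gf 0.0
side handle_grip [([0.524, -0.1813, 0.1719], 0.82)]
side cap_top [([0.5649, -0.0306, 0.1585], 0.61)]
side clamp_foot [([0.5758, -0.0893, 0.1136], 0.57)]
side jar [([0.5761, -0.1012, 0.0509], 0.57)]
top handle_grip [([0.5159, -0.1123, 0.1225], 0.39)]
top cap_top [([0.5655, -0.0294, 0.1572], 0.88)]
top clamp_foot [([0.5742, -0.0908, 0.1094], 0.59)]
top jar [([0.5798, -0.0985, 0.0567], 0.6)]
side handle_grip [([0.5222, -0.1853, 0.1688], 0.71)]
side cap_top [([0.5655, -0.0309, 0.1572], 0.83)]
side clamp_foot [([0.5767, -0.0948, 0.1149], 0.42)]
side jar [([0.5772, -0.0998, 0.0557], 0.62)]
top handle_grip []
top cap_top [([0.5635, -0.0298, 0.1539], 0.77)]
top clamp_foot [([0.5752, -0.0892, 0.1098], 0.56), ([0.4982, -0.3673, -0.0031], 0.55)]
top jar [([0.582, -0.0989, 0.0544], 0.71), ([0.5798, -0.0971, 0.052], 0.66)]
```

View pics/side5.png

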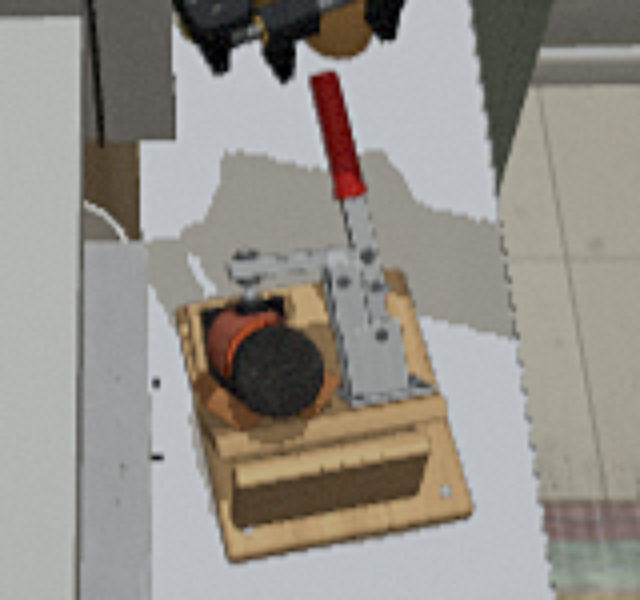

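```bash
python3 - <<'E'
from h import *
S=(R.from_euler('z',8,True)*R.from_euler('x',-35,True)).as_matrix()
for n in("side",):
  for k in range(4):
    p,X=cloud(n);P=X.reshape(-1,3);ok=~np.isnan(P[:,0])
    r=red(p).ravel()&ok&(P[:,2]>.13)&(abs(P[:,0]-.53)<.05)&(P[:,1]<-.13)&(P[:,1]>-.25)
    Q=P[r];c=np.median(Q,0);_,s,V=np.linalg.svd(Q-c);d=S.T@V[0];d*=np.sign(-d[1]);print(r.sum(),c,d,np.degrees(np.arctan2(-d[1],-d[0])),S.T@(c-[.5758,-.1005,.053])*1000)
print(go(.5650,-.0365,.22,8))
print(go(.5650,-.0365,.22,-22))
E
```

```text
89 [ 0.5253 -0.1661  0.1655] [ 0.0716 -0.9973  0.0169] 94.10831922579845 [ -59.1456 -111.9634   58.8936]
91 [ 0.5254 -0.1674  0.168 ] [ 0.0718 -0.9973  0.0154] 94.11775761926957 [ -59.2559 -114.5032   60.2259]
96 [ 0.5253 -0.1651  0.1674] [ 0.0685 -0.9976  0.0036] 93.92863752499268 [ -58.9766 -112.2518   61.0274]
101 [ 0.5253 -0.1686  0.1688] [ 0.0679 -0.9977  0.0014] 93.89106752200011 [ -59.4665 -115.8807   60.2569]
tx 120.9 ty 87.6 tz 38.6 turn 3.25 (=16.3deg)
tx 120.9 ty 87.6 tz 38.6 turn 9.25 (=46.3deg)
```

The side view shows the clamp closed. The handle (340,135) stands out of the bed, the foot (248,305) is on the jar, and the linkage hasn't moved since the 24 N push, so it is on its stop. Next is the cap, at (278,370).

```bash
python3 -m crank '[{"tx":24,"ty":18,"tz":0,"turn":2},{"tx":48,"ty":36,"tz":0,"turn":4},{"tx":72,"ty":54,"tz":5,"turn":6},{"tx":97,"ty":72,"tz":15,"turn":8},{"tx":121,"ty":88,"tz":25,"turn":8.4}]' 75 30; python3 -m crank '[{"tx":0,"ty":0,"tz":0,"turn":0}]';python3 - <<'E'
from h import *
s=st();print(go(.5661,-.0360,.155,-18,s))
E
```

```text
time: 12.32
position: [0.5655, -0.0351, 0.2334]
tool_rot: [2.539, 1.85, 0.001]
ft_force: [-0.1, -0.2, -0.3]
grip_width: 0.858
grip_force: 0.0
time: 12.45
position: [0.565, -0.0329, 0.2325]
tool_rot: [-2.531, -1.858, 0.001]
ft_force: [0.7, -0.6, 0.5]
grip_width: 0.858
grip_force: 0.0
t 12.45 p [ 0.565  -0.0329  0.2325] yaw -17.4 tilt [-0.0019  0.0009 -1.    ] F [ 0.6936 -0.632   0.4599] q [-0.3449  0.1498  0.3968  1.6901 -0.0605  1.3156 -0.2411] w 74.65910150851686 gf 0.0
tx -2.6 ty 2.1 tz 77.5 turn 0.11 (=0.6deg)
```

```bash
python3 -m crank '[{"tx":-2.6,"ty":2,"tz":30,"turn":0},{"tx":-2.6,"ty":2,"tz":60,"turn":0},{"tx":-2.6,"ty":2,"tz":77.5,"turn":0}]'; python3 -m crank '[{"tx":0,"ty":0,"tz":0,"turn":0},{"tx":0,"ty":0,"tz":0,"turn":0},{"tx":0,"ty":0,"tz":0,"turn":0},{"tx":0,"ty":0,"tz":0,"turn":0}]' 35 35; python3 -c "
from h import *
s=st();print(s['torque'])"
```

```text
time: 12.82
position: [0.5657, -0.0406, 0.155]
tool_rot: [-2.538, -1.851, 0.002]
ft_force: [-0.1, -0.8, 0.4]
grip_width: 0.865
grip_force: 0.0
time: 13.32
position: [0.5665, -0.039, 0.1572]
tool_rot: [-2.537, -1.853, -0.001]
ft_force: [-2.7, 0.4, 5.4]
grip_width: 0.594
grip_force: 33.6
t 13.325 p [ 0.5665 -0.039   0.1572] yaw -17.7 tilt [ 0.0005  0.0006 -1.    ] F [-2.7443  0.3935  5.3676] q [-0.3288  0.2093  0.3976  1.7813 -0.0883  1.1678 -0.2133] w 51.68119281618974 gf 33.563722372055054
[0.0223 0.8184 0.1576]
```

```bash
python3 -m crank '[{"tx":0,"ty":0,"tz":0,"turn":-1.5},{"tx":0,"ty":0,"tz":0,"turn":-3},{"tx":0,"ty":0,"tz":0,"turn":-4.5},{"tx":0,"ty":0,"tz":0,"turn":-6}]'; python3 -c "
from h import *
s=st();print(s['torque'])"
```

```text
time: 13.82
position: [0.5661, -0.0379, 0.1562]
tool_rot: [-1.967, -2.448, -0.002]
ft_force: [-0.0, 2.5, 0.2]
grip_width: 0.553
grip_force: 35.0
t 13.825 p [ 0.5661 -0.0379  0.1562] yaw 12.4 tilt [-0.0004  0.0022 -1.    ] F [-0.0073  2.5022  0.2145] q [-0.2804  0.2074  0.3412  1.7808 -0.0774  1.1666  0.3015] w 48.11562262365941 gf 35.040136612951756
[ 0.2653  0.6085 -0.9964]
```

```bash
python3 -m crank '[{"tx":0,"ty":0,"tz":0,"turn":-1.5},{"tx":0,"ty":0,"tz":0,"turn":-3},{"tx":0,"ty":0,"tz":0,"turn":-4.5},{"tx":0,"ty":0,"tz":0,"turn":-4.5}]'; python3 -c "
from h import *
s=st();print(s['torque'])"; python3 -m crank '[{"tx":0,"ty":0,"tz":0,"turn":0},{"tx":0,"ty":0,"tz":0,"turn":0},{"tx":0,"ty":0,"tz":0,"turn":0}]' 75; python3 -m crank '[{"tx":0,"ty":0,"tz":-50,"turn":0}]'; python3 - <<'E'
from h import *
s=st();print(s['torque']);print(go(.5661,-.0360,.155,-18,s))
for n in("side","top"):
    p,X=cloud(n)
    for q in("cap_top","handle_grip","jar"):print(n,q,[(r["xyz"],round(r["confidence"],2)) for r in ctrl.mark_of(n,q)[:1]])
    cv2.imwrite(f"pics/{n}6.png",cv2.resize(p[150:300,200:360,::-1],None,fx=4,fy=4))
E
```

```text
time: 14.32
position: [0.5637, -0.037, 0.1568]
tool_rot: [-1.453, -2.777, -0.001]
ft_force: [-9.5, 3.9, 9.9]
grip_width: 0.582
grip_force: 35.8
t 14.325 p [ 0.5637 -0.037   0.1568] yaw 34.8 tilt [-0.0063  0.0041 -1.    ] F [-9.4538  3.9242  9.9103] q [-0.245   0.2046  0.3004  1.7798 -0.0694  1.1734  0.6836] w 50.66896755847745 gf 35.783125162124634
[ 0.7842  2.6728 -0.5454]
time: 14.7
position: [0.5669, -0.0397, 0.1562]
tool_rot: [1.457, 2.782, 0.0]
ft_force: [-1.2, -0.1, -0.1]
grip_width: 0.819
grip_force: 0.0
time: 14.82
position: [0.5639, -0.0393, 0.2027]
tool_rot: [-1.454, -2.777, 0.007]
ft_force: [1.3, -0.0, 1.0]
grip_width: 0.854
grip_force: 0.0
t 14.825 p [ 0.5639 -0.0393  0.2027] yaw 34.7 tilt [-0.0081 -0.0008 -1.    ] F [ 1.3368 -0.0443  0.9934] q [-0.2506  0.1698  0.3051  1.7237 -0.052   1.2643  0.6729] w 74.30673822954417 gf 0.0
[-0.004  -0.0611  0.0405]
tx 1.3 ty 4.1 tz 47.7 turn 10.55 (=52.7deg)
side cap_top [([0.5653, -0.0293, 0.1591], 0.84)]
side handle_grip []
side jar [([0.5792, -0.0983, 0.0548], 0.55)]
top cap_top []
top handle_grip [([0.5302, -0.1825, 0.1689], 0.78)]
top jar [([0.5791, -0.1, 0.0528], 0.55)]
```

View pics/side6.png

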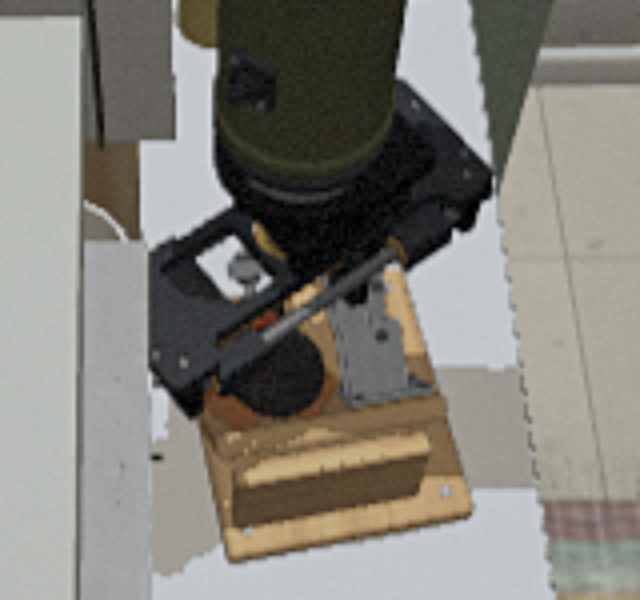

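The clamp still holds and the cap at (278,370) is in place. The moments fit pads slipping along the jar axis, so the cap turns about 0.7 of the yaw, roughly 35° per stroke. I'll regrip for more strokes.

```bash
python3 -m crank '[{"tx":0.3,"ty":1,"tz":0,"turn":2.1},{"tx":0.5,"ty":2,"tz":0,"turn":4.2},{"tx":1,"ty":3,"tz":0,"turn":6.3},{"tx":1.3,"ty":4,"tz":0,"turn":8.4},{"tx":1.3,"ty":4,"tz":10,"turn":10.5}]' 70 45; python3 -m crank '[{"tx":0,"ty":0,"tz":20,"turn":0},{"tx":0,"ty":0,"tz":38,"turn":0}]';python3 -m crank '[{"tx":0,"ty":0,"tz":0,"turn":0},{"tx":0,"ty":0,"tz":0,"turn":0},{"tx":0,"ty":0,"tz":0,"turn":0},{"tx":0,"ty":0,"tz":0,"turn":0}]' 35 45
python3 -m crank '[{"tx":0,"ty":0,"tz":0,"turn":-2},{"tx":0,"ty":0,"tz":0,"turn":-4},{"tx":0,"ty":0,"tz":0,"turn":-6}]' ; python3 -c "
from h import *
s=st();print(s['torque'])"
python3 -m crank '[{"tx":0,"ty":0,"tz":0,"turn":-2},{"tx":0,"ty":0,"tz":0,"turn":-4},{"tx":0,"ty":0,"tz":0,"turn":-5},{"tx":0,"ty":0,"tz":0,"turn":-5}]' ;python3 -m crank '[{"tx":0,"ty":0,"tz":0,"turn":0},{"tx":0,"ty":0,"tz":0,"turn":0},{"tx":0,"ty":0,"tz":0,"turn":0}]' 70; python3 -m crank '[{"tx":0,"ty":0,"tz":-45,"turn":0}]'; python3 -c "
from h import *
s=st();print(go(.5661,-.0360,.155,-20,s))"
```

```text
time: 15.85
position: [0.569, -0.0359, 0.1956]
tool_rot: [2.543, 1.845, 0.0]
ft_force: [0.3, -0.0, -0.1]
grip_width: 0.807
grip_force: 0.0
time: 16.1
position: [0.5684, -0.0358, 0.1565]
tool_rot: [-2.537, -1.852, 0.002]
ft_force: [-0.6, -0.1, -0.2]
grip_width: 0.808
grip_force: 0.0
time: 16.6
position: [0.5676, -0.0352, 0.158]
tool_rot: [-2.535, -1.852, 0.003]
ft_force: [-3.6, 2.1, 0.2]
grip_width: 0.583
grip_force: 43.1
time: 16.98
position: [0.5653, -0.0336, 0.158]
tool_rot: [-1.96, -2.444, 0.004]
ft_force: [-13.1, 6.5, 8.8]
grip_width: 0.553
grip_force: 45.0
t 16.975 p [ 0.5653 -0.0336  0.158 ] yaw 12.5 tilt [-0.0086  0.0039 -1.    ] F [-13.0884   6.48     8.7546] q [-0.267   0.2088  0.3191  1.774  -0.0742  1.1788  0.2935] w 48.093811884482406 gf 45.01543141901493
[ 1.0213  3.5342 -1.067 ]
time: 17.48
position: [0.5626, -0.0345, 0.1581]
tool_rot: [-1.393, -2.799, 0.005]
ft_force: [-17.2, 6.4, 11.9]
grip_width: 0.573
grip_force: 48.7
time: 17.85
position: [0.57, -0.0362, 0.1589]
tool_rot: [1.395, 2.812, 0.002]
ft_force: [1.1, 0.5, -0.2]
grip_width: 0.783
grip_force: 0.0
time: 17.98
position: [0.5672, -0.036, 0.2006]
tool_rot: [-1.394, -2.81, 0.005]
ft_force: [1.9, 0.2, 1.8]
grip_width: 0.799
grip_force: 0.0
t 17.975 p [ 0.5672 -0.036   0.2006] yaw 37.2 tilt [-0.0058 -0.0007 -1.    ] F [1.876  0.1872 1.7821] q [-0.2321  0.1757  0.2787  1.72   -0.0496  1.2587  0.7082] w 69.5410334795243 gf 0.0
tx 0.5 ty -0.7 tz 45.6 turn 11.45 (=57.2deg)
```

```bash
python3 -m crank '[{"tx":0,"ty":-0.5,"tz":0,"turn":2.1},{"tx":0,"ty":-1,"tz":0,"turn":4.2},{"tx":0,"ty":-2,"tz":0,"turn":6.3},{"tx":0,"ty":-3,"tz":0,"turn":8.4},{"tx":0,"ty":-3.5,"tz":10,"turn":10.5}]' 70 45; python3 -m crank '[{"tx":0,"ty":0,"tz":20,"turn":0.5},{"tx":0,"ty":0,"tz":36,"turn":0.5}]';python3 -m crank '[{"tx":0,"ty":0,"tz":0,"turn":0},{"tx":0,"ty":0,"tz":0,"turn":0},{"tx":0,"ty":0,"tz":0,"turn":0},{"tx":0,"ty":0,"tz":0,"turn":0}]' 35 45
python3 -m crank '[{"tx":0,"ty":0,"tz":0,"turn":-2},{"tx":0,"ty":0,"tz":0,"turn":-4},{"tx":0,"ty":0,"tz":0,"turn":-6}]' ; python3 -c "
from h import *
s=st();print(s['torque'])"
python3 -m crank '[{"tx":0,"ty":0,"tz":0,"turn":-2},{"tx":0,"ty":0,"tz":0,"turn":-4},{"tx":0,"ty":0,"tz":0,"turn":-5},{"tx":0,"ty":0,"tz":0,"turn":-5}]' ;python3 -m crank '[{"tx":0,"ty":0,"tz":0,"turn":0},{"tx":0,"ty":0,"tz":0,"turn":0},{"tx":0,"ty":0,"tz":0,"turn":0}]' 70; python3 -m crank '[{"tx":0,"ty":0,"tz":-45,"turn":0}]'; python3 - <<'E'
from h import *
s=st();print(go(.5661,-.0360,.155,-20,s))
for n in("side","top"):
    p,X=cloud(n);print([(q,r["xyz"],round(r["confidence"],2)) for q in("cap_top","jar","clamp_foot","handle_grip") for r in ctrl.mark_of(n,q)[:1]])
E
```

```text
time: 18.6
position: [0.5676, -0.0385, 0.1943]
tool_rot: [2.501, 1.898, 0.005]
ft_force: [-0.9, 0.3, 0.0]
grip_width: 0.805
grip_force: 0.0
time: 18.85
position: [0.5667, -0.0382, 0.1567]
tool_rot: [2.536, 1.852, 0.002]
ft_force: [0.0, -0.8, -0.4]
grip_width: 0.803
grip_force: 0.0
time: 19.35
position: [0.5667, -0.0381, 0.1577]
tool_rot: [2.536, 1.853, 0.002]
ft_force: [1.0, -0.5, 0.4]
grip_width: 0.59
grip_force: 42.7
time: 19.73
position: [0.5659, -0.0373, 0.1573]
tool_rot: [-1.965, -2.449, -0.001]
ft_force: [0.4, 1.7, 0.3]
grip_width: 0.558
grip_force: 45.0
t 19.725 p [ 0.5659 -0.0373  0.1573] yaw 12.5 tilt [-0.0004  0.0015 -1.    ] F [0.4239 1.7322 0.3268] q [-0.2486  0.2045  0.3031  1.7793 -0.0675  1.1683  0.2936] w 48.50922761579728 gf 45.01007325947285
[ 0.1551  0.7116 -1.0296]
time: 20.23
position: [0.5627, -0.0369, 0.1577]
tool_rot: [-1.396, -2.804, 0.001]
ft_force: [-8.8, 4.5, 10.3]
grip_width: 0.579
grip_force: 47.0
time: 20.6
position: [0.5665, -0.0383, 0.1573]
tool_rot: [1.395, 2.814, 0.0]
ft_force: [0.2, -0.7, 0.3]
grip_width: 0.779
grip_force: 0.0
time: 20.72
position: [0.5638, -0.0381, 0.199]
tool_rot: [-1.393, -2.809, 0.006]
ft_force: [0.5, -0.8, 0.7]
grip_width: 0.797
grip_force: 0.0
t 20.725 p [ 0.5638 -0.0381  0.199 ] yaw 37.3 tilt [-0.0075 -0.0006 -1.    ] F [ 0.5157 -0.7681  0.6816] q [-0.2149  0.1707  0.2627  1.7279 -0.0455  1.2565  0.7087] w 69.35558568672421 gf 0.0
tx 0.1 ty 3.4 tz 44.0 turn 11.45 (=57.3deg)
[('cap_top', [0.5681, -0.0275, 0.1578], 0.59), ('jar', [0.5766, -0.1006, 0.0547], 0.86), ('clamp_foot', [0.5786, -0.092, 0.1147], 0.4)]
[('cap_top', [0.5829, -0.3856, -0.0017], 0.58), ('jar', [0.5792, -0.0985, 0.057], 0.65), ('clamp_foot', [0.5737, -0.0901, 0.1121], 0.4), ('handle_grip', [0.5282, -0.1799, 0.1714], 0.88)]
```

```bash
python3 -m crank '[{"tx":0,"ty":0,"tz":0,"turn":2.1},{"tx":0,"ty":0,"tz":0,"turn":4.2},{"tx":0,"ty":0,"tz":0,"turn":6.3},{"tx":0,"ty":0,"tz":0,"turn":8.4},{"tx":0,"ty":0,"tz":10,"turn":10.5}]' 70 45; python3 -m crank '[{"tx":0,"ty":0,"tz":20,"turn":0.5},{"tx":0,"ty":0,"tz":36,"turn":0.5}]';python3 -m crank '[{"tx":0,"ty":0,"tz":0,"turn":0},{"tx":0,"ty":0,"tz":0,"turn":0},{"tx":0,"ty":0,"tz":0,"turn":0},{"tx":0,"ty":0,"tz":0,"turn":0}]' 35 45
python3 -m crank '[{"tx":0,"ty":0,"tz":0,"turn":-2},{"tx":0,"ty":0,"tz":0,"turn":-4},{"tx":0,"ty":0,"tz":0,"turn":-6}]' 
python3 -m crank '[{"tx":0,"ty":0,"tz":0,"turn":-2},{"tx":0,"ty":0,"tz":0,"turn":-4},{"tx":0,"ty":0,"tz":0,"turn":-4}]' ;python3 -m crank '[{"tx":0,"ty":0,"tz":0,"turn":0},{"tx":0,"ty":0,"tz":0,"turn":0},{"tx":0,"ty":0,"tz":0,"turn":0}]' 70; python3 -m crank '[{"tx":0,"ty":0,"tz":-50,"turn":0},{"tx":0,"ty":0,"tz":-90,"turn":0}]'; python3 - <<'E'
from h import *
s=st();print(go(.528,-.182,.25,22,s))
E
```

```text
time: 21.85
position: [0.5665, -0.038, 0.1922]
tool_rot: [2.502, 1.899, 0.001]
ft_force: [0.0, -0.4, 0.2]
grip_width: 0.807
grip_force: 0.0
time: 22.1
position: [0.5657, -0.038, 0.1548]
tool_rot: [-2.536, -1.853, 0.001]
ft_force: [0.7, 0.7, 0.2]
grip_width: 0.805
grip_force: 0.0
time: 22.6
position: [0.5666, -0.038, 0.1566]
tool_rot: [2.536, 1.852, 0.002]
ft_force: [0.9, 1.3, -1.3]
grip_width: 0.596
grip_force: 42.5
time: 22.98
position: [0.5653, -0.0367, 0.1562]
tool_rot: [-1.964, -2.448, -0.001]
ft_force: [-1.1, 1.8, -2.1]
grip_width: 0.556
grip_force: 45.0
time: 23.35
position: [0.5628, -0.0367, 0.1566]
tool_rot: [-1.513, -2.743, 0.002]
ft_force: [-8.7, 3.7, 9.2]
grip_width: 0.571
grip_force: 45.5
time: 23.72
position: [0.5666, -0.0384, 0.1564]
tool_rot: [1.517, 2.75, 0.0]
ft_force: [-0.2, 0.1, -0.3]
grip_width: 0.78
grip_force: 0.0
time: 23.98
position: [0.5664, -0.0384, 0.2476]
tool_rot: [1.517, 2.75, 0.0]
ft_force: [0.6, 0.2, -0.8]
grip_width: 0.804
grip_force: 0.0
t 23.975 p [ 0.5664 -0.0384  0.2476] yaw 32.2 tilt [ 0.0009 -0.0002 -1.    ] F [ 0.6158  0.1722 -0.7964] q [-0.2094  0.1407  0.2551  1.6623 -0.0361  1.3423  0.614 ] w 69.94798641070116 gf 0.0
tx -101.0 ty -109.1 tz -2.4 turn 2.05 (=10.2deg)
```

```bash
python3 -m crank '[{"tx":-30,"ty":-33,"tz":0,"turn":0.6},{"tx":-60,"ty":-65,"tz":0,"turn":1.3},{"tx":-90,"ty":-98,"tz":0,"turn":2},{"tx":-101,"ty":-109,"tz":0,"turn":2},{"tx":-101,"ty":-109,"tz":0,"turn":2}]' 45 10;  python3 - <<'E'
from h import *
s=st();print(go(.527,-.182,.168,20,s))
for n in("side","top"):
    p,X=cloud(n);print([(q,r["xyz"],round(r["confidence"],2)) for q in("cap_top","jar","clamp_foot","handle_grip") for r in ctrl.mark_of(n,q)[:1]])
    if n=="side":cv2.imwrite("pics/s7.png",np.hstack([cv2.resize(q[185:285,230:330],None,fx=4,fy=6) for q in(cv2.imread("pics/side0.png"),p[:,:,::-1])]))
E
```

```text
time: 24.6
position: [0.5278, -0.1824, 0.2461]
tool_rot: [1.753, 2.607, 0.001]
ft_force: [0.2, 0.6, 0.2]
grip_width: 0.519
grip_force: 0.0
t 24.6 p [ 0.5278 -0.1824  0.2461] yaw 22.2 tilt [ 0.0005  0.0001 -1.    ] F [0.1812 0.6462 0.1745] q [-0.0596  0.1228  0.3773  1.6897 -0.0467  1.3375  0.7129] w 45.18078386202391 gf 0.0
tx 0.7 ty -0.7 tz 78.1 turn 0.43 (=2.2deg)
[('cap_top', [0.5633, -0.0288, 0.1601], 0.77), ('jar', [0.5742, -0.0996, 0.056], 0.66), ('clamp_foot', [0.5781, -0.091, 0.1159], 0.56), ('handle_grip', [0.5235, -0.1815, 0.1698], 0.9)]
[('cap_top', [0.564, -0.0301, 0.1558], 0.64), ('jar', [0.5789, -0.0983, 0.0564], 0.64), ('clamp_foot', [0.5751, -0.0893, 0.1102], 0.61)]
```

View pics/s7.png

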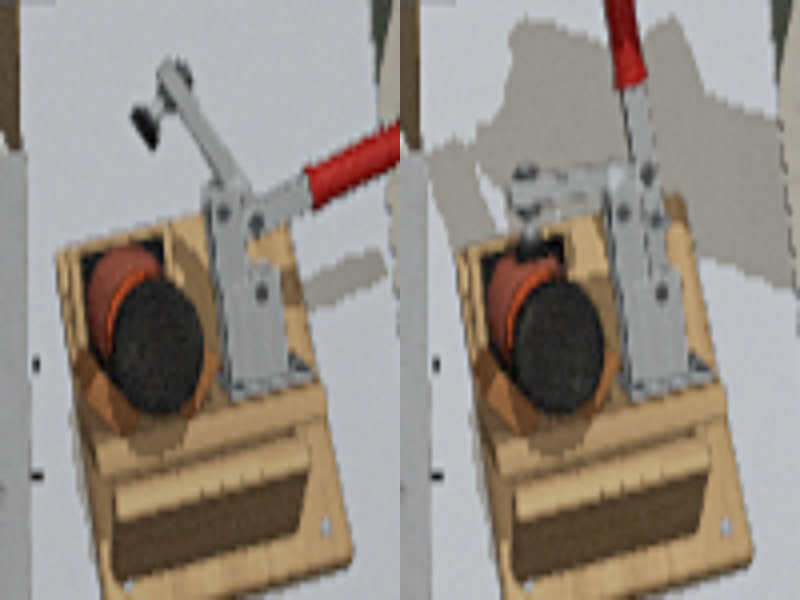

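Left is before, right is now. The jar and cap at (160,345) and (560,345) are in the same place, and the clamp is locked with its foot at (530,240). Now I regrip the handle and swing it back open.

```bash
python3 -m crank '[{"tx":0.7,"ty":-1,"tz":30,"turn":0.4},{"tx":0.7,"ty":-1.5,"tz":60,"turn":0.4},{"tx":0.7,"ty":-1.5,"tz":78,"turn":0.4}]'; python3 -m crank '[{"tx":0,"ty":0,"tz":0,"turn":0},{"tx":0,"ty":0,"tz":0,"turn":0},{"tx":0,"ty":0,"tz":0,"turn":0},{"tx":0,"ty":0,"tz":0,"turn":0}]' 8 12;  python3 - <<'E'
from h import *
s=st()
for g in[(.5297,-.1826,.1689,20.7),(.515,-.1843,.1687,8.5),(.5003,-.1838,.1669,-3.6),(.4861,-.1812,.1637,-15.4),(.4727,-.1766,.1592,-26.7),(.4607,-.1701,.1535,-37.2)]:print(go(*g,s))
E
```

```text
time: 25.48
position: [0.5256, -0.1813, 0.1666]
tool_rot: [-1.795, -2.576, 0.001]
ft_force: [0.2, 0.5, 0.0]
grip_width: 0.519
grip_force: 0.0
time: 25.98
position: [0.5269, -0.1818, 0.1691]
tool_rot: [1.796, 2.576, 0.001]
ft_force: [1.6, 0.1, 1.8]
grip_width: 0.198
grip_force: 11.8
t 25.975 p [ 0.5269 -0.1818  0.1691] yaw 20.2 tilt [ 0.0021 -0.0003 -1.    ] F [1.5747 0.0746 1.8346] q [-0.0539  0.1737  0.3766  1.7937 -0.0691  1.1849  0.6966] w 17.20299903528491 gf 11.791228652000427
tx -1.7 ty 2.4 tz 0.2 turn -0.09 (=-0.5deg)
tx 1.8 ty -12.0 tz 0.4 turn 2.35 (=11.7deg)
tx 7.4 ty -25.6 tz 2.1 turn 4.77 (=23.8deg)
tx 14.7 ty -38.1 tz 5.3 turn 7.13 (=35.6deg)
tx 23.7 ty -49.0 tz 9.8 turn 9.39 (=46.9deg)
tx 33.9 ty -58.1 tz 15.5 turn 11.49 (=57.4deg)
```

```bash
python3 -m crank '[{"tx":1.5,"ty":-11,"tz":0.4,"turn":2},{"tx":6,"ty":-23,"tz":1.6,"turn":4.1},{"tx":12,"ty":-34,"tz":4,"turn":6.2},{"tx":19,"ty":-44,"tz":7.5,"turn":8.3},{"tx":28,"ty":-53.5,"tz":12.3,"turn":10.3}]'; python3 - <<'E'
from h import *
s=st()
for g in[(.4607,-.1701,.1535,-37.2),(.4503,-.1619,.1468,-47.1),(.4420,-.1522,.1393,-56.3),(.4358,-.1414,.1312,-65),(.4321,-.1298,.1228,-73)]:print(go(*g,s))
E
```

```text
time: 26.6
position: [0.469, -0.1744, 0.1578]
tool_rot: [2.738, 1.53, 0.009]
ft_force: [3.0, 0.4, 0.8]
grip_width: 0.197
grip_force: 12.1
t 26.6 p [ 0.469  -0.1744  0.1578] yaw -31.6 tilt [ 0.0077 -0.0013 -1.    ] F [3.0143 0.3892 0.785 ] q [-0.1186  0.0527  0.4373  1.9436 -0.0258  1.1426 -0.2228] w 17.130412791255342 gf 12.134865475818515
tx -0.7 ty -9.3 tz 4.2 turn 1.12 (=5.6deg)
tx 0.9 ty -22.5 tz 10.8 turn 3.10 (=15.5deg)
tx 4.8 ty -34.7 tz 18.2 turn 4.94 (=24.7deg)
tx 10.7 ty -45.7 tz 26.3 turn 6.68 (=33.4deg)
tx 18.6 ty -55.0 tz 34.6 turn 8.28 (=41.4deg)
```

```bash
python3 -m crank '[{"tx":-0.5,"ty":-9.3,"tz":4,"turn":1.1},{"tx":1,"ty":-22.5,"tz":10.8,"turn":3.1},{"tx":5,"ty":-34.7,"tz":18.2,"turn":4.9},{"tx":11,"ty":-46,"tz":26.3,"turn":6.7},{"tx":19,"ty":-56,"tz":34.5,"turn":8.3}]'; python3 -c "
from h import *
s=st();print(go(.4315,-.127,.121,-74,s));print(go(.4315,-.122,.118,-76,s))"
```

```text
time: 27.22
position: [0.4303, -0.129, 0.1224]
tool_rot: [3.105, 0.463, 0.009]
ft_force: [4.6, -1.9, -1.0]
grip_width: 0.193
grip_force: 12.0
t 27.225 p [ 0.4303 -0.129   0.1224] yaw -73.0 tilt [ 0.0057 -0.0012 -1.    ] F [ 4.5906 -1.9266 -0.9719] q [-0.167  -0.0244  0.3974  2.0912  0.0107  1.0671 -1.0495] w 16.810313389392533 gf 12.003806175016507
tx 1.8 ty -1.6 tz 1.4 turn 0.19 (=1.0deg)
tx 3.2 ty -6.4 tz 4.4 turn 0.59 (=3.0deg)
```

Nearly open. I'll press gently against the open stop, watching the force.

```bash
python3 -m crank '[{"tx":0.5,"ty":-3,"tz":2,"turn":0.3},{"tx":1,"ty":-5.5,"tz":3.5,"turn":0.5}]';  python3 -m crank '[{"tx":0,"ty":-3,"tz":2,"turn":0.2},{"tx":0,"ty":-3,"tz":2,"turn":0.2}]'; python3 -c "
from h import *
st()"
```

```text
time: 27.48
position: [0.4292, -0.1239, 0.1187]
tool_rot: [3.114, 0.404, 0.005]
ft_force: [3.7, -3.9, 1.0]
grip_width: 0.199
grip_force: 12.0
time: 27.72
position: [0.4288, -0.123, 0.1176]
tool_rot: [3.115, 0.376, 0.006]
ft_force: [3.3, -6.0, 4.2]
grip_width: 0.194
grip_force: 12.0
t 27.725 p [ 0.4288 -0.123   0.1176] yaw -76.2 tilt [ 0.0046 -0.0037 -1.    ] F [ 3.2944 -6.0145  4.2027] q [-0.1735 -0.0249  0.3892  2.1023  0.0139  1.057  -1.1216] w 16.866930164994358 gf 12.015635222196579
```

```bash
python3 -m crank '[{"tx":0,"ty":-3,"tz":2,"turn":0.2},{"tx":0,"ty":-3,"tz":2,"turn":0.2}]'; python3 -m crank '[{"tx":0,"ty":4,"tz":-2,"turn":0},{"tx":0,"ty":4,"tz":-2,"turn":0},{"tx":0,"ty":4,"tz":-2,"turn":0}]' 45;python3 -m crank '[{"tx":0,"ty":0,"tz":-50,"turn":0},{"tx":0,"ty":0,"tz":-100,"turn":0},{"tx":60,"ty":0,"tz":-120,"turn":0},{"tx":60,"ty":0,"tz":-120,"turn":0}]';python3 - <<'E'
from h import *
st()
S=(R.from_euler('z',8,True)*R.from_euler('x',-35,True)).as_matrix()
for n in("side","top"):
    p,X=cloud(n);P=X.reshape(-1,3);ok=~np.isnan(P[:,0])
    r=red(p).ravel()&ok&(P[:,2]>.06)&(P[:,0]<.5)&(P[:,0]>.35)&(abs(P[:,1]+.15)<.1)&(P[:,2]<.18)
    Q=P[r]
    if len(Q)>20:
        c=np.median(Q,0);V=np.linalg.svd(Q-c)[2][0];d=S.T@V;d*=np.sign(-d[0]);print(n,len(Q),c,np.degrees(np.arctan2(-d[1],-d[0])))
    print([(q,r["xyz"],round(r["confidence"],2)) for q in("cap_top","jar","clamp_foot","handle_grip") for r in ctrl.mark_of(n,q)[:1]])
    cv2.imwrite(f"pics/{n}8.png",cv2.resize(p[:,:,::-1],(800,600)))
E
```

```text
time: 27.98
position: [0.4285, -0.1219, 0.1164]
tool_rot: [3.115, 0.348, 0.008]
ft_force: [1.8, -9.9, 7.6]
grip_width: 0.195
grip_force: 12.0
time: 28.35
position: [0.426, -0.1204, 0.1152]
tool_rot: [-3.121, -0.35, 0.003]
ft_force: [-1.1, 0.1, 0.2]
grip_width: 0.45
grip_force: 0.0
time: 28.85
position: [0.4887, -0.1054, 0.2367]
tool_rot: [3.121, 0.356, 0.004]
ft_force: [-1.0, 0.5, -0.4]
grip_width: 0.517
grip_force: 0.0
t 28.85 p [ 0.4887 -0.1054  0.2367] yaw -77.0 tilt [ 0.0023  0.     -1.    ] F [-0.9994  0.4613 -0.3774] q [-0.206  -0.0074  0.3658  1.8356  0.0023  1.3106 -1.1844] w 45.01824682113399 gf 0.0
[('cap_top', [0.5654, -0.0282, 0.1589], 0.56), ('jar', [0.573, -0.1011, 0.0552], 0.78), ('clamp_foot', [0.5688, -0.1285, 0.1459], 0.62), ('handle_grip', [0.4286, -0.1243, 0.1217], 0.51)]
top 31 [ 0.4117 -0.1327  0.1255] 1.227972541769668
[('handle_grip', [0.4296, -0.1243, 0.1229], 0.62)]
```

View pics/side8.png

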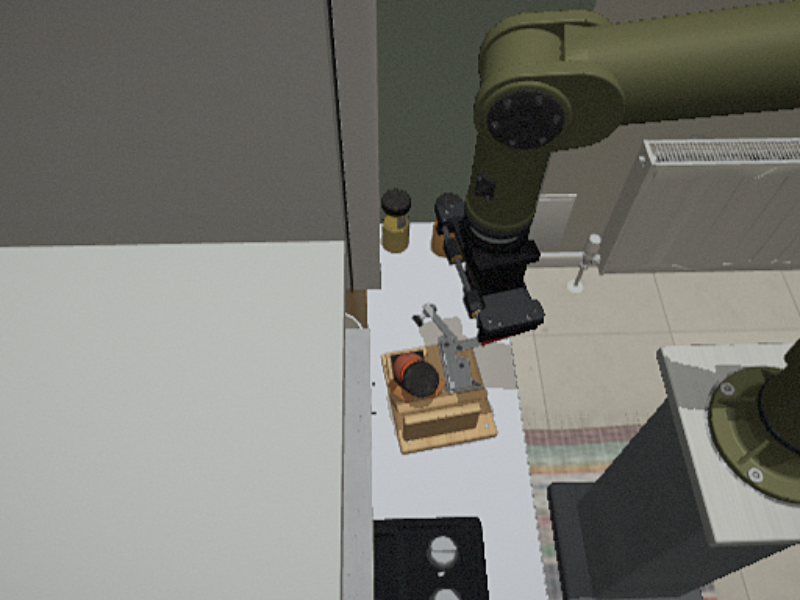

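The clamp is open again: the arm is up at (430,310) and the handle lies back past where it started. The jar sits in the cradle at (418,375), the visible bystanders haven't moved, and the gripper is clear.

```bash
python3 -c "
from bench import ctrl
print(ctrl.close_job())"
```

```text
the job is handed in; nothing more can be done
None
```

I locked the clamp, turned the cap anticlockwise in four strokes, swung the clamp fully open again and handed the job in at about 29 s. The jar is still in the cradle; the cap carries no visible mark, so the turn (estimated at 105–140°) is inferred from the wrist moments rather than seen.

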